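# Empty the cassette tray and rack it to dry

## Task

Pick up the steel tray by its handle, keeping it level so that all four cassettes stay aboard, and tip it so that they slide over its open lip into the white tub. Then stand the empty tray in the sloping drying rack, open lip down on the foot ledge and handle uppermost, lying on the runners between the side cheeks, and let go. Do not push the tub about or disturb the jar, bottle and timer.

Things in the scene. Friction and masses are not known exactly. Their poses are not given: they have to be found in the camera images.
- tray: Stainless tray, 150 mm long (x), 104 mm wide (y), ~0.22 kg. Floor 4 mm thick; side and back walls 24 mm high over the underside, 4 mm thick; the front end (-x) has no wall: an open lip for pieces to slide over. Upright handle plate at the back (+x). Origin: centre of the underside; z is its up. Starts flat on the bench, loaded with the cassettes, lip roughly towards the robot.
- tray_lip (a point): Middle of the lower front edge of the tray (the open lip), 75 mm from the tray origin along the tray's -x. Axes as the tray's.
- tray_handle (a point): Point in the tray's handle plate, 71 mm from the tray origin along +x and 60 mm above the underside. The plate is 10 mm thick along the tray's x, 44 mm wide along y, reaches 80 mm above the underside and stands square to the floor, so it can be pinched from above across its thickness. Axes as the tray's.
- cassette0: One of four alike grey plastic tissue cassettes with a white wax block on top: 40 mm (x) by 28 mm (y) by 12 mm high, 14 g, origin at the centre of the underside. Lies loose on the tray at the start; slides on the tray once that is tipped beyond about 15 to 25 degrees.
- cassette1: One of four alike grey plastic tissue cassettes with a white wax block on top: 40 mm (x) by 28 mm (y) by 12 mm high, 14 g, origin at the centre of the underside. Lies loose on the tray at the start; slides on the tray once that is tipped beyond about 15 to 25 degrees.
- cassette2: One of four alike grey plastic tissue cassettes with a white wax block on top: 40 mm (x) by 28 mm (y) by 12 mm high, 14 g, origin at the centre of the underside. Lies loose on the tray at the start; slides on the tray once that is tipped beyond about 15 to 25 degrees.
- cassette3: One of four alike grey plastic tissue cassettes with a white wax block on top: 40 mm (x) by 28 mm (y) by 12 mm high, 14 g, origin at the centre of the underside. Lies loose on the tray at the start; slides on the tray once that is tipped beyond about 15 to 25 degrees.
- tub: Open white plastic tub, loose, about 0.45 kg, empty: 150 mm by 150 mm outside (x, y), 70 mm high, walls and floor 4 mm. Origin: centre of the underside. z up.
- rack: White drying rack for one tray, fixed. Two 120 mm runners rise at 35 degrees from a foot ledge at its -x end (roughly towards the robot) to 91 mm above the bench. Two side cheeks, 118 mm apart inside, stand 18 mm above the runners' plane. The tray lies on the runners, underside down, lip at the ledge, handle end up. Origin: on the bench, mid-width; z up; x level, the way the runners rise.
- rack_foot (a point): Point where the runners' plane meets the upright face of the foot ledge, on the rack's centre line, 10 mm from the rack origin along -x and 22 mm above the bench. The ledge stands 14 mm above the runners' plane, square to it. The tray's lip point comes here when home; released a little high, the tray slides down to it. Axes as the rack's (not sloped).
- jar: A bystander. Pale specimen jar with white cap, 60 mm diameter, 85 mm high; origin at the centre of its base.
- dropper: A bystander. Amber bottle with black cap, 34 mm diameter, 85 mm high; origin at the centre of its base.
- timer: A bystander. White round bench timer, 64 mm diameter, 56 mm high; origin at the centre of its base.

How it is judged:
On the way, in this order (a step that is already met when the one before it is completed fails the run):
1. the tray is lifted clear of the bench, about level, with all four cassettes on it (height (world z) of tray above 0.025 m and angle between tray's own z axis and vertical below 0.25 rad and x of cassette0 in the frame of tray between -0.08 and 0.08 m and y of cassette0 in the frame of tray between -0.055 and 0.055 m and z of cassette0 in the frame of tray between -0.005 and 0.04 m and x of cassette1 in the frame of tray between -0.08 and 0.08 m and y of cassette1 in the frame of tray between -0.055 and 0.055 m and z of cassette1 in the frame of tray between -0.005 and 0.04 m and x of cassette2 in the frame of tray between -0.08 and 0.08 m and y of cassette2 in the frame of tray between -0.055 and 0.055 m and z of cassette2 in the frame of tray between -0.005 and 0.04 m and x of cassette3 in the frame of tray between -0.08 and 0.08 m and y of cassette3 in the frame of tray between -0.055 and 0.055 m and z of cassette3 in the frame of tray between -0.005 and 0.04 m), for 0.2 s.
2. with the tray tipped more than 15 degrees, all four cassettes are in the tub (angle between tray's own z axis and vertical above 0.26 rad and x of cassette0 in the frame of tub between -0.073 and 0.073 m and y of cassette0 in the frame of tub between -0.073 and 0.073 m and z of cassette0 in the frame of tub between -0.005 and 0.062 m and x of cassette1 in the frame of tub between -0.073 and 0.073 m and y of cassette1 in the frame of tub between -0.073 and 0.073 m and z of cassette1 in the frame of tub between -0.005 and 0.062 m and x of cassette2 in the frame of tub between -0.073 and 0.073 m and y of cassette2 in the frame of tub between -0.073 and 0.073 m and z of cassette2 in the frame of tub between -0.005 and 0.062 m and x of cassette3 in the frame of tub between -0.073 and 0.073 m and y of cassette3 in the frame of tub between -0.073 and 0.073 m and z of cassette3 in the frame of tub between -0.005 and 0.062 m), for 0.1 s.
At the end, for the whole second after the job is handed in: All four cassettes rest inside the upright tub, below its rim; the tray lies still and released on the rack's runners at 28 to 42 degrees, underside down, mid-lip within 16 mm of the foot point, cross axis within 8 degrees of the rack's (x of cassette0 in the frame of tub between -0.073 and 0.073 m and y of cassette0 in the frame of tub between -0.073 and 0.073 m and z of cassette0 in the frame of tub between -0.005 and 0.062 m and x of cassette1 in the frame of tub between -0.073 and 0.073 m and y of cassette1 in the frame of tub between -0.073 and 0.073 m and z of cassette1 in the frame of tub between -0.005 and 0.062 m and x of cassette2 in the frame of tub between -0.073 and 0.073 m and y of cassette2 in the frame of tub between -0.073 and 0.073 m and z of cassette2 in the frame of tub between -0.005 and 0.062 m and x of cassette3 in the frame of tub between -0.073 and 0.073 m and y of cassette3 in the frame of tub between -0.073 and 0.073 m and z of cassette3 in the frame of tub between -0.005 and 0.062 m and linear speed of each of cassette0, cassette1, cassette2, cassette3, tray below 0.02 m/s and angle between tub's own z axis and vertical below 0.1 rad and distance between tray_lip and rack_foot below 0.016 m and angle between tray's own z axis and vertical between 0.49 and 0.73 rad and angle between the y axis of tray and the y axis of rack, either way round below 0.14 rad and z of tray in the frame of rack above 0.05 m and angular speed of tray below 0.1 rad/s); the robot touches nothing.
It fails at once if the tub is pushed more than 30 mm or tipped over (distance of tub from where it was at the start of the episode above 0.03 m or angle between tub's own z axis and vertical above 0.4 rad).
It fails at once if the jar, bottle or timer is moved more than 20 mm (distance of any of jar, dropper, timer from where it was at the start of the episode above 0.02 m).
It also fails if it takes over 56 s, if anything falls off the work surface, if the arm or the gripper's body presses on something with over 40 N, if the wrist force passes 120 N, or if a joint passes its speed limit or range.

## Robot

A 7-joint arm with a two-finger parallel gripper is mounted at the origin on the work surface. World frame = base frame: x ahead of the robot, y to its left, z up, the work surface at z = 0. Lengths are in m, angles in rad, forces in N, time in s.
With the tool pointing down it reaches from about 0.425 to 1.025 m from the base axis. Payload 3.6 kg.
Tool frame: the origin (TCP) lies between the finger pads; the fingertips stand 14 mm ahead of it and the grasp point (between the pads) lies 5 mm behind it; z points along the fingers, y is the line along which they close (so a half turn about z gives the same grasp; the last joint's range is limited). The gripper opens to 85 mm and grips with 20 to 120 N. Pads are 22 mm wide; open, the fingers measure 114 mm over their backs; the gripper's body (76 mm by 85 mm) begins 54 mm behind the grasp point. The pads swing forward as they close: fully open they stand 13 mm farther back than shut.
Start: joints at [1.056, 0.591, 0.048, 1.609, -0.033, 0.943, -0.034], TCP at [0.297, -0.661, 0.223] pointing down, gripper open.
Joint ranges: [-2.69, 2.69], [-0.47, 2.24], [-1.27, 1.36], [0.19, 2.51], [-1.53, 4.68], [0.08, 2.07], [-3.09, 3.09]. Speed limits (rad/s): [2.57, 2.57, 3.14, 3.14, 3.14, 3.14, 3.14].

## Interface

Orientations are given as a rotation vector (axis times angle).
In Python, from station import get_state, read_camera, camera_info, hand_in gives the robot as it stands.
- The arm moves only by the tool jog_arm, never from a script. Its argument "moves" is a list of rows, each a list of 7 numbers: the shift along the tool's x, y, z normalised to -1 to 1, where 1 is 40 mm, then the turn, a rotation vector about the tool's x, y, z normalised to -1 to 1, where 1 is 0.1 rad, then the closure, from -1 (fully open) to 1 (shut). A call has 1 to 12 rows; each row shifts and turns the commanded pose from where the row before left it, along the tool's axes as they then stand; what a row does not reach is not made up. A row lasts 1/10 s, in which the tool goes at most 50 mm and 8.59 degrees, less where a joint would pass 70% of its speed; a pose out of reach is approached as far as the arm can. A call with a number of a shift or a turn outside -1 to 1 is refused whole. A call with a gripper value outside its range is refused whole. The fingers move at their own pace and stop on an object; "squeeze" is the grip in N (left out, the last holds). Time passes only in rows, so rows that do not move let the fingers close. It gives the time, the measured TCP pose, the force, the opening and the grip force at its end, in the units of the state.
- get_state(): the state, without advancing time (a new reading comes with each control period).
- read_camera(name): name is "scene" or "top" or "wrist"; returns (picture, depth): 420x560x3 uint8, red, green, blue; 420x560 float32, m along the optical axis (not along the pixel's ray), 0 where there is no reading.
- camera_info(name): a dict with "intrinsics" (3x3 intrinsics, pixels), "R" (3x3) and "t" (3): a world point X has camera coordinates R X + t. Camera axes: x right, y down, z forward; pixel columns grow to the right and rows downward; lengths in m; the calibration is good to about 2 mm. A picture is of the moment at which its call begins: read the wrist's pose just before it. camera_info takes no time and is no camera call; for the wrist camera it gives the pose at the moment of the call.
- hand_in(): hands the job in; it is judged then, once.
The state is a dict: "time": time; "q": joint angles; "qd": joint speeds; "tau": joint torques, N m; "tool_pos": TCP position; "ee_rot": TCP orientation; "force": force on the tool from outside, world axes, zero at the start; "wrist_torque": the same for the moment, N m; "finger_gap": finger opening in m; "gripper_force": force on a finger pad.
Only numpy, scipy, OpenCV 4.12 (cv2) and the standard library are available. Lean on these libraries where they do the work, as an engineer would, in place of code of your own. Each camera call takes 0.05 s, during which the arm holds its last target. There are 200 camera calls.

## Working session

There is one attempt and no reset: what is moved stays moved. The work goes in short steps, Python scripts to look and compute and a tool call to move; the robot and the scene stay as the last step left them, time stands still between calls to the robot, and variables do not carry over. Pictures are saved under pics/ and viewed, at most 10 in all, crops included, and the job is handed in when it is done.

Besides the shell and the picture viewer there is one more tool, called after ">>>" as name(argument=value, ...) on one line, values as JSON. jog_arm: Moves the arm, as the interface text tells. Scaled input: -1 to 1 covers 40 mm each way for a shift and 0.1 rad each way for a turn. Its arguments: {"type":"object","properties":{"moves":{"type":"array","items":{"type":"array","items":{"type":"number","minimum":-1,"maximum":1}}},"squeeze":{"type":"number"}},"required":["moves"]}

```bash
mkdir -p pics
python3 - <<'E'
from station import *
import cv2,numpy as np
s=get_state();print(s['time'],s['tool_pos'],s['ee_rot'],s['finger_gap'])
for n in('top','scene'):
    p,d=read_camera(n);i=camera_info(n);print(n,i)
    cv2.imwrite(f'pics/{n}0.png',p[:,:,::-1]);np.savez(f'{n}0.npz',p=p,d=d,K=i['intrinsics'],R=i['R'],t=i['t'])
E
```

```text
0.0 [ 0.29648344 -0.66068407  0.22172559] [-3.06983699e+00 -6.57313036e-01  9.06817256e-04] 0.08528732479661494
top {'intrinsics': array([[483.83214225,   0.        , 278.07832334],
       [  0.        , 483.83214225, 204.78308139],
       [  0.        ,   0.        ,   1.        ]]), 'R': array([[-0.00186317, -0.99978931,  0.02044169],
       [-0.98115199, -0.00212225, -0.19322594],
       [ 0.19322861, -0.02041641, -0.98094132]]), 't': array([-0.01211567,  0.56202708,  0.85661733])}
scene {'intrinsics': array([[401.37085101,   0.        , 278.14400187],
       [  0.        , 401.37085101, 213.14396082],
       [  0.        ,   0.        ,   1.        ]]), 'R': array([[ 0.55582405,  0.83118333,  0.01392454],
       [ 0.48813687, -0.312774  , -0.81479741],
       [-0.67289079,  0.45968108, -0.57957854]]), 't': array([-0.32063083, -0.22215825,  1.34718679])}
```

View pics/top0.png

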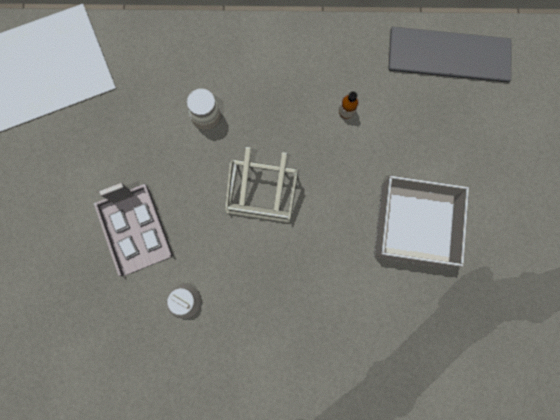

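View pics/scene0.png

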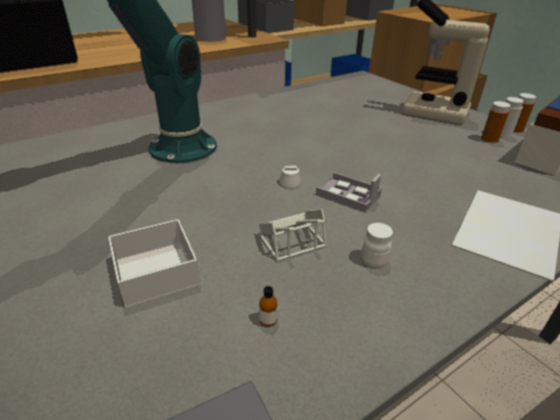

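The top view shows the tray at about (133,230) with its handle at (115,192), the rack at (262,190) with its ledge along row ~212, and the tub at (427,220). The jar is at (203,105), the bottle at (349,104) and the timer at (180,302). The scene view agrees.

```bash
cat > h.py <<'E'
import numpy as np,cv2
def cloud(p,d,K,R,t):
    v,u=np.mgrid[:d.shape[0],:d.shape[1]]
    c=np.stack([(u-K[0,2])/K[0,0]*d,(v-K[1,2])/K[1,1]*d,d],-1)
    w=(c-t)@R
    w[d==0]=np.nan
    return w
def load(n):
    f=np.load(n);return f['p'],cloud(f['p'],f['d'],f['K'],f['R'],f['t'])
def rect(w,m):
    q=w[m][:,:2].astype(np.float32)
    (c,s,a)=cv2.minAreaRect(q*1000);return len(q),np.round(c,1),np.round(s,1),round(a,1)
E
python3 - <<'E'
from h import *
for cam in('top0','scene0'):
    p,w=load(cam+'.npz');x,y,z=w[...,0],w[...,1],w[...,2]
    print(cam,'bench z',np.nanmedian(z),np.nanstd(z[np.abs(z)<.01]))
    def R(name,uv,zl,zh):
        if cam=='top0': U=np.zeros(z.shape,bool);U[uv[1]:uv[3],uv[0]:uv[2]]=1; R.b[name]=None
        m=U&(z>zl)&(z<zh)
        R.b.setdefault(name,None)
        print(name,zl,zh,rect(w,m))
    R.b={}
    if cam=='top0':
        R('tray',(85,175,178,280),.008,.035);R('tray wall',(85,175,178,280),.019,.03);R('handle',(85,175,178,280),.06,.09);R('handle top',(85,175,178,280),.072,.09)
        R('tub',(375,165,480,280),.062,.08);R('tub all',(375,165,480,280),.012,.08)
        R('rack all',(215,140,310,230),.01,.13);R('rack>.06',(215,140,310,230),.06,.13);R('rack>.08',(215,140,310,230),.08,.13)
        R('rack lo',(215,140,310,230),.01,.04)
        R('jar',(180,80,225,130),.07,.1);R('bottle',(335,85,362,122),.06,.1);R('timer',(160,285,200,320),.045,.07)
    else:
        for n,b,zl,zh in(('handle',(.45,.25,.75,.45),.05,.09),('tray',(.4,.1,.75,.45),.008,.035),('tub',(.35,-.5,.7,-.15),.062,.08),('rack all',(.45,-.05,.75,.12),.01,.13),('rack hi',(.45,-.05,.75,.12),.08,.13)):
            m=(x>b[0])&(x<b[2])&(y>b[1])&(y<b[3])&(z>zl)&(z<zh)
            print(n,rect(w,m) if m.sum()>5 else m.sum())
p=cv2.imread('pics/top0.png')
a=cv2.resize(p[135:230,80:310],None,fx=3.4,fy=3.4,interpolation=cv2.INTER_CUBIC)
cv2.imwrite('pics/crop.png',a)
E
```

```text
top0 bench z -0.00044888179260202285 0.002171795332094221
tray 0.008 0.035 (1958, array([521.7, 268.3]), array([150.6, 105.4]), 21.9)
tray wall 0.019 0.03 (514, array([521.7, 268.2]), array([150.7, 105. ]), 22.1)
handle 0.06 0.09 (202, array([586.9, 294. ]), array([10.5, 43.6]), 22.1)
handle top 0.072 0.09 (145, array([587.1, 294. ]), array([10.3, 43.6]), 22.1)
tub 0.062 0.08 (914, array([ 532.3, -285.8]), array([150.7, 151.1]), 81.6)
tub all 0.012 0.08 (2753, array([ 532.2, -285.8]), array([150.8, 151.1]), 81.7)
rack all 0.01 0.13 (1521, array([604.8,  18.4]), array([126.8, 113. ]), 81.6)
rack>.06 0.06 0.13 (660, array([623.3,  15.8]), array([125.8,  76.4]), 80.9)
rack>.08 0.08 0.13 (130, array([637.3,  13.7]), array([125.2,  46.9]), 82.0)
rack lo 0.01 0.04 (582, array([599.3,  18.6]), array([125.7, 102.2]), 81.5)
jar 0.07 0.1 (637, array([756.3, 134.5]), array([52.2, 52.1]), 41.5)
bottle 0.06 0.1 (132, array([ 770.1, -154.6]), array([19.9, 20.9]), 20.3)
timer 0.045 0.07 (264, array([384.7, 165.9]), array([45.4, 44.2]), 54.9)
scene0 bench z 0.00046960798848891196 0.0018161976484105309
handle (114, array([590.1, 295.3]), array([10.8, 46.1]), 22.1)
tray (1113, array([582.5, 234.3]), array([220.6, 356. ]), 84.9)
tub (822, array([ 533.1, -283.6]), array([149.9, 157.1]), 81.6)
rack all (1178, array([645.9,  42.6]), array([183.2, 185.4]), 81.2)
rack hi (76, array([657.8,  51. ]), array([212.4,  83.8]), 56.2)
```

View pics/crop.png

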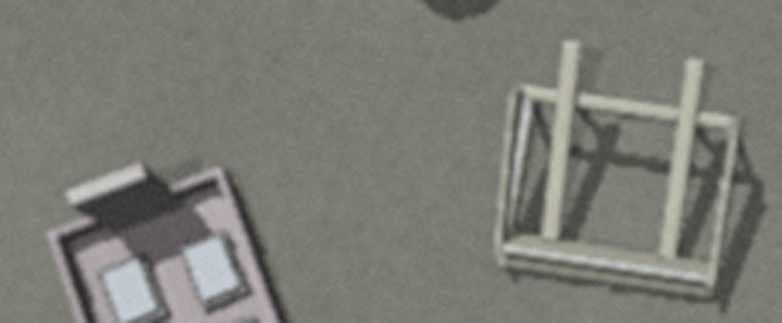

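The crop shows the rack's foot ledge at the bottom (image y ≈ 212) and the runners rising to the top, so the rack yaw is about -8.4°. Next I fit the runner line and plan the swing to above the handle.

```bash
cat >> h.py <<'E'
from scipy.spatial.transform import Rotation as Ro
from scipy.optimize import least_squares
def pose(head,tilt=0):   # tool y heading (deg), tilt (deg) raises tool y / tray x
    h=np.radians(head);x=np.array([-np.sin(h),np.cos(h),0]);y=np.array([np.cos(h),np.sin(h),0])
    R=np.c_[x,y,[0,0,-1]]
    return Ro.from_rotvec(-np.radians(tilt)*x)*Ro.from_matrix(R)
def sim(p,R,rows):
    for r in rows:
        p=p+R.apply(np.array(r[:3])*.04);R=R*Ro.from_rotvec(np.array(r[3:6])*.1)
    return p,R
def plan(p1,R1,n,p0=None,R0=None):
    """constant row reaching the target in n rows (screw motion)"""
    if p0 is None:
        from station import get_state
        s=get_state();p0=np.array(s['tool_pos']);R0=Ro.from_rotvec(s['ee_rot'])
    def f(r):
        p,R=sim(p0,R0,[r]*n);return np.r_[(p-p1)/.04,(R1.inv()*R).as_rotvec()/.1]
    g=np.r_[R0.inv().apply(p1-p0)/.04/n,(R0.inv()*R1).as_rotvec()/.1/n]
    r=np.r_[least_squares(f,g).x]
    rr=np.round(r,2);p,R=sim(p0,R0,[rr]*n)
    print('rows',n,rr.tolist(),'total',np.round(r*n,2).tolist(),'resid mm',np.round((p-p1)*1000,1));return rr
E
python3 - <<'E'
from h import *
p,w=load('top0.npz')
h=np.radians(-8.4);e=np.array([np.cos(h),np.sin(h)]);n=np.array([-e[1],e[0]])
P=w[140:230,215:310].reshape(-1,3);P=P[np.isfinite(P).all(1)]
a=(P[:,:2]-[.6048,.0184])@e;b=(P[:,:2]-[.6048,.0184])@n
m=(np.abs(b)<.045)&(P[:,2]>.02)&(a>-.04)
k=m.copy()
# runner points: iterative line fit with 35deg slope
c=np.median(P[m,2]-a[m]*np.tan(np.radians(35)))
for _ in range(8):
    k=m&(np.abs(P[:,2]-a*np.tan(np.radians(35))-c)<.006);c=np.median((P[:,2]-a*np.tan(np.radians(35)))[k])
print(k.sum(),m.sum(),'slope',np.degrees(np.arctan(np.polyfit(a[k],P[k,2],1)[0])),'a at z=.022',(.022-c)/np.tan(np.radians(35)),'range a',a[k].min(),a[k].max())
for s in(-1,1):
    q=k&(b*s>0);print(s,np.median(b[q]),np.polyfit(a[q],b[q],1))
af=(.022-c)/np.tan(np.radians(35));print('foot',np.array([.6048,.0184])+af*e)
q=(np.abs(b)<.05)&(P[:,2]>.015)&(a<-.03);print('ledge a',a[q].min(),P[q,2].max(), a[q][P[q,2]>.03].min(),a[q][P[q,2]>.03].max())
plan(np.array([.5872,.2943,.15]),pose(22),32)
E
```

```text
648 775 slope 34.51333423965443 a at z=.022 -0.041749274463460904 range a -0.03996500390326942 0.05646365045634954
-1 -0.03337035902657787 [ 0.0233817  -0.03289858]
1 0.03383971197217671 [-0.01903338  0.03362226]
foot [0.5634986  0.02449886]
ledge a -0.055023437272786135 0.0363443633462504 -0.055023437272786135 -0.030159871579972894
rows 32 [0.86, -0.1, 0.06, -0.0, -0.0, -0.48] total [27.41, -3.05, 1.81, -0.02, -0.01, -15.33] resid mm [-4.9  6.  -3.5]
```

>>> jog_arm(moves=[[0.4,-0.05,0.03,0,0,-0.24,-1],[0.86,-0.1,0.06,0,0,-0.48,-1],[0.86,-0.1,0.06,0,0,-0.48,-1],[0.86,-0.1,0.06,0,0,-0.48,-1],[0.86,-0.1,0.06,0,0,-0.48,-1],[0.86,-0.1,0.06,0,0,-0.48,-1],[0.86,-0.1,0.06,0,0,-0.48,-1],[0.86,-0.1,0.06,0,0,-0.48,-1],[0.86,-0.1,0.06,0,0,-0.48,-1],[0.86,-0.1,0.06,0,0,-0.48,-1],[0.86,-0.1,0.06,0,0,-0.48,-1],[0.86,-0.1,0.06,0,0,-0.48,-1]])

```text
time: 1.3
tool_pos: [0.5742, -0.3796, 0.1949]
ee_rot: [-2.773, -1.476, -0.001]
force: [0.6, -0.7, 0.1]
finger_gap: 0.0854
gripper_force: 0.0
```

>>> jog_arm(moves=[[0.86,-0.1,0.06,0,0,-0.48,-1],[0.86,-0.1,0.06,0,0,-0.48,-1],[0.86,-0.1,0.06,0,0,-0.48,-1],[0.86,-0.1,0.06,0,0,-0.48,-1],[0.86,-0.1,0.06,0,0,-0.48,-1],[0.86,-0.1,0.06,0,0,-0.48,-1],[0.86,-0.1,0.06,0,0,-0.48,-1],[0.86,-0.1,0.06,0,0,-0.48,-1],[0.86,-0.1,0.06,0,0,-0.48,-1],[0.86,-0.1,0.06,0,0,-0.48,-1],[0.86,-0.1,0.06,0,0,-0.48,-1],[0.86,-0.1,0.06,0,0,-0.48,-1]])

```text
time: 2.5
tool_pos: [0.6607, 0.0209, 0.1662]
ee_rot: [-2.24, -2.202, -0.001]
force: [-0.8, 0.7, 0.1]
finger_gap: 0.0853
gripper_force: 0.0
```

Run:
```python
from h import *
from station import get_state
s=get_state();print(s['time'],s['tool_pos'],s['ee_rot'],np.round(s['q'],2))
plan(np.array([.5872,.2943,.15]),pose(22),9)
```

```text
2.5 [0.66065362 0.02087733 0.16624934] [-2.23955063e+00 -2.20219581e+00 -8.82550775e-04] [ 0.08  0.59 -0.27  1.8   0.21  0.79 -0.3 ]
rows 9 [0.79, -0.08, 0.05, 0.0, -0.0, -0.45] total [7.09, -0.72, 0.41, 0.0, -0.01, -4.01] resid mm [-0.7  0.7 -1.5]
```

>>> jog_arm(moves=[[0.79,-0.08,0.05,0,0,-0.45,-1],[0.79,-0.08,0.05,0,0,-0.45,-1],[0.79,-0.08,0.05,0,0,-0.45,-1],[0.79,-0.08,0.05,0,0,-0.45,-1],[0.79,-0.08,0.05,0,0,-0.45,-1],[0.79,-0.08,0.05,0,0,-0.45,-1],[0.79,-0.08,0.05,0,0,-0.45,-1],[0.5,-0.04,0.03,0,0,-0.3,-1],[0.2,0,0,0,0,-0.1,-1],[0,0,0,0,0,0,-1],[0,0,0,0,0,0,-1]])

```text
time: 3.6
tool_pos: [0.6046, 0.2583, 0.1512]
ee_rot: [1.824, 2.557, -0.002]
force: [0.5, -0.3, 1.0]
finger_gap: 0.0853
gripper_force: 0.0
```

Run:
```python
from h import *
from station import *
s=get_state();print(s['time'],s['tool_pos'],s['ee_rot'],np.round(s['q'],2))
plan(np.array([.5872,.2943,.054]),pose(22),8)
# wrist check of handle top
i=camera_info('wrist');p,d=read_camera('wrist');w=cloud(p,d,i['intrinsics'],i['R'],i['t'])
x,y,z=w[...,0],w[...,1],w[...,2]
m=(np.hypot(x-.587,y-.294)<.05)&(z>.07)&(z<.09)
print(m.sum(), rect(w,m) if m.sum()>10 else '')
m=(x>.42)&(x<.65)&(y>.17)&(y<.37)&(z>.019)&(z<.03);print(rect(w,m) if m.sum()>10 else '')
cv2.imwrite('pics/w1.png',p[:,:,::-1])
```

```text
3.6 [0.6046077  0.25832603 0.1511903 ] [ 1.82350572e+00  2.55662958e+00 -1.85479948e-03] [-0.24  0.61 -0.35  1.81  0.29  0.77 -0.4 ]
rows 8 [0.12, -0.01, 0.3, -0.0, 0.0, -0.07] total [1.0, -0.1, 2.43, -0.0, 0.02, -0.52] resid mm [ 1.1 -1.3  1.1]
1023 (1023, array([586.3, 296.9]), array([10.1, 44. ]), 22.0)
(2474, array([520.8, 270.3]), array([151.6, 104.3]), 22.0)
```

View pics/w1.png

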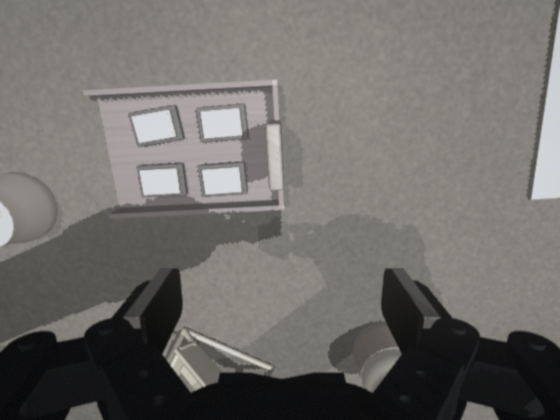

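The wrist view shows the handle plate at (275,157), with all four cassettes well below fingertip height. The top and wrist measurements agree to 2 mm.

>>> jog_arm(moves=[[0.33,-0.03,0.2,0,0,-0.17,-1],[0.33,-0.04,0.4,0,0,-0.17,-1],[0.36,-0.04,0.4,0,0,-0.18,-1],[0,0,0.4,0,0,0,-1],[0,0,0.3,0,0,0,-1],[0,0,0.2,0,0,0,-1],[0,0,0,0,0,0,-1]])

```text
time: 4.35
tool_pos: [0.5851, 0.2956, 0.0734]
ee_rot: [-1.755, -2.605, 0.005]
force: [-0.2, 0.1, 0.7]
finger_gap: 0.0851
gripper_force: 0.0
```

Run:
```python
from h import *
from station import *
s=get_state();print(s['time'],s['tool_pos'],s['ee_rot'],np.round(s['q'],2))
plan(np.array([.5868,.2955,.054]),pose(22),3)
```

```text
4.35 [0.58509085 0.29564447 0.07342789] [-1.75498127 -2.60488062  0.00497238] [-0.32  0.71 -0.32  1.85  0.35  0.64 -0.47]
rows 3 [-0.01, 0.01, 0.16, -0.01, 0.0, 0.0] total [-0.02, 0.04, 0.49, -0.03, 0.01, 0.01] resid mm [-0.2 -0.6  0.2]
```

>>> jog_arm(moves=[[0,0.04,0.3,-0.03,0,0,-1],[0,0,0.2,0,0,0,-1],[0,0,0,0,0,0,-1],[0,0,0,0,0,0,0.2],[0,0,0,0,0,0,0.5],[0,0,0,0,0,0,0.7],[0,0,0,0,0,0,0.8],[0,0,0,0,0,0,0.9],[0,0,0,0,0,0,1],[0,0,0,0,0,0,1],[0,0,0,0,0,0,1]], squeeze=80)

```text
time: 5.45
tool_pos: [0.5869, 0.2977, 0.0558]
ee_rot: [1.753, 2.605, 0.003]
force: [-2.1, -0.9, 5.8]
finger_gap: 0.008
gripper_force: 79.4
```

>>> jog_arm(moves=[[0,0,-0.05,0,0,0,1],[0,0,-0.1,0,0,0,1],[0,0,-0.15,0,0,0,1],[0,0,-0.2,0,0,0,1],[0,0,-0.2,0,0,0,1],[0,0,-0.2,0,0,0,1],[0,0,-0.2,0,0,0,1],[0,0,-0.15,0,0,0,1],[0,0,-0.1,0,0,0,1],[0,0,0,0,0,0,1],[0,0,0,0,0,0,1]])

```text
time: 6.55
tool_pos: [0.5868, 0.2975, 0.1092]
ee_rot: [1.753, 2.605, 0.004]
force: [0.0, 0.6, -2.9]
finger_gap: 0.008
gripper_force: 78.2
```

Run:
```python
from h import *
from station import *
s=get_state();print(s['time'],s['tool_pos'],s['ee_rot'],s['force'],s['finger_gap'])
i=camera_info('top');p,d=read_camera('top');w=cloud(p,d,i['intrinsics'],i['R'],i['t'])
x,y,z=w[...,0],w[...,1],w[...,2]
i=camera_info('wrist');p2,d2=read_camera('wrist');w2=cloud(p2,d2,i['intrinsics'],i['R'],i['t'])
cv2.imwrite('pics/w2.png',np.hstack([p[150:300,60:260,::-1],p2[::2,::2,::-1][:150]]))
R=Ro.from_rotvec(s['ee_rot']);P=np.array(s['tool_pos'])
for W in(w,w2):
    t=(W.reshape(-1,3)-P)@R.as_matrix() # tool coords
    t=t[(abs(t[:,0])<.03)&(t[:,1]<-.02)&(t[:,1]>-.15)&(t[:,2]>.03)&(t[:,2]<.07)]
    z=t[:,2];hi=np.percentile(z,95)
    k=z>hi-.006;c=np.polyfit(t[k,1],z[k],1);print(len(t),k.sum(),'floor in tool: z=',c,'lip ymin',np.percentile(t[k,1],1))
```

```text
6.55 [0.58683026 0.29752842 0.10919366] [1.75326975 2.60490354 0.00352267] [ 0.03853765  0.56037206 -2.87738936] 0.007959676433328487
1384 901 floor in tool: z= [-0.00206929  0.05246272] lip ymin -0.14507488681604191
18225 9635 floor in tool: z= [-0.00402385  0.05161885] lip ymin -0.14553927359711238
```

View pics/w2.png

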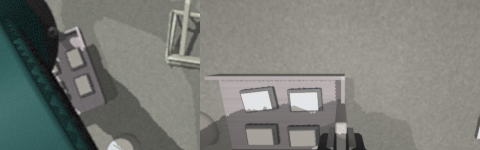

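The tray is held level: its floor is parallel to the tool axes, its underside is at tool z ≈ 0.056 and the lip is at tool y ≈ -0.146. Joint 6 is near its lower limit, so I fit a simple kinematic model to check that the tipped poses can be reached.

```bash
cat > kin.py <<'E'
from h import *
import itertools
def fk(q,s,L):
    e=lambda a,v:Ro.from_euler(a,v)
    T=Ro.identity();p=np.zeros(3)
    R=e('z',s[0]*q[0]);p=np.array([0,0,L[0]])
    R=R*e('y',q[1])*e('z',s[1]*q[2]);p=p+R.apply([L[4],0,L[1]])
    R=R*e('y',q[3])*e('z',s[2]*q[4]);p=p+R.apply([L[5],0,L[2]])
    R=R*e('y',q[5])*e('z',s[3]*q[6]);p=p+R.apply([L[6],0,L[3]])
    return p,R
E
python3 - <<'E'
from kin import *
from station import get_state
s=get_state()
D=[([1.056,.591,.048,1.609,-.033,.943,-.034],[.29648,-.66068,.22173],[-3.06984,-.65731,.0009]),
([.08,.59,-.27,1.8,.21,.79,-.3],[.66065,.02088,.16625],[-2.23955,-2.2022,-.00088]),
([-.24,.61,-.35,1.81,.29,.77,-.4],[.60461,.25833,.15119],[1.8235,2.55663,-.00185]),
([-.32,.71,-.32,1.85,.35,.64,-.47],[.58509,.29564,.07343],[-1.75498,-2.60488,.005]),
(s['q'],s['tool_pos'],s['ee_rot'])]
print(np.round(s['q'],3))
best=[]
for sg in itertools.product([-1,1],repeat=4):
  for off in(-np.pi/2,0,np.pi/2,np.pi):
    def f(L):
        o=[]
        for q,p,r in D:
            P,R=fk(q,sg,L);R=R*Ro.from_euler('z',off)
            o+=list(P-p)+list(.3*(R.inv()*Ro.from_rotvec(r)).as_rotvec())
        return np.r_[o,np.array(L[4:])*.05]
    r=least_squares(f,[.34,.4,.4,.25,0,0,0]);best.append((r.cost,sg,off,np.round(r.x,3)))
best.sort(key=lambda b:b[0])
for b in best[:4]:print(b)
E
```

```text
[-0.308  0.662 -0.34   1.836  0.326  0.697 -0.447]
(np.float64(0.0010624730362900948), (-1, -1, -1, -1), 1.5707963267948966, array([ 0.056,  0.519,  0.499,  0.111, -0.236, -0.009, -0.223]))
(np.float64(0.010175131553416246), (-1, 1, 1, 1), 1.5707963267948966, array([-3.654,  1.717,  0.684, -3.032, -0.373,  0.49 ,  0.181]))
(np.float64(0.04615121704683846), (-1, 1, -1, 1), 1.5707963267948966, array([-1.227,  0.966,  0.814, -1.464,  0.038,  0.386,  0.287]))
(np.float64(0.05179305528396135), (-1, -1, 1, 1), 1.5707963267948966, array([-0.128,  0.894,  0.455, -0.08 ,  0.203,  0.116,  0.242]))
```

```bash
cat > ik.py <<'E'
from kin import *
lo=np.array([-2.69,-.47,-1.27,.19,-1.53,.08,-3.09]);hi=np.array([2.69,2.24,1.36,2.51,4.68,2.07,3.09])
def F(q,L):
    P,R=fk(q,(-1,-1,-1,-1),L);return P,R*Ro.from_euler('z',np.pi/2)
def ik(p,R,q0,L):
    f=lambda q:np.r_[F(q,L)[0]-p,.3*(R.inv()*F(q,L)[1]).as_rotvec(),.0005*(q-q0)]
    r=least_squares(f,np.clip(q0,lo+.01,hi-.01),bounds=(lo,hi));P,RR=F(r.x,L)
    return r.x,np.linalg.norm(P-p)*1000,np.degrees((R.inv()*RR).magnitude())
E
python3 - <<'E'
from ik import *
D=[([1.056,.591,.048,1.609,-.033,.943,-.034],[.29648,-.66068,.22173],[-3.06984,-.65731,.0009]),
([.08,.59,-.27,1.8,.21,.79,-.3],[.66065,.02088,.16625],[-2.23955,-2.2022,-.00088]),
([-.24,.61,-.35,1.81,.29,.77,-.4],[.60461,.25833,.15119],[1.8235,2.55663,-.00185]),
([-.32,.71,-.32,1.85,.35,.64,-.47],[.58509,.29564,.07343],[-1.75498,-2.60488,.005]),
([-.308,.662,-.34,1.836,.326,.697,-.447],[.58683,.29753,.10919],[1.75327,2.6049,.0035])]
def res(L):return np.r_[[F(q,L)[0]-np.array(p) for q,p,r in D]].ravel()
r=least_squares(lambda L:res(np.r_[L,0,0,0]),[.34,.4,.4,.25]);print(r.x.round(3),(res(np.r_[r.x,0,0,0])*1000).round(0))
print(np.degrees([(F(q,np.r_[r.x,0,0,0])[1].inv()*Ro.from_rotvec(o)).magnitude() for q,p,o in D]).round(1))
L=np.r_[r.x,0,0,0];np.save('L.npy',L)
q0=np.array(D[4][0]);lipT=np.array([-.001,-.146,.056])
def go(name,lip,head,seq,q0):
    q=q0.copy()
    for t in seq:
        R=pose(head,t);p=lip-R.apply(lipT);q,e,a=ik(p,R,q,L);print(name,t,p.round(3),q.round(2),'err',round(e,1),round(a,1))
    return q
for hd in(-8.4,-28,-50,20):go(f'tub{hd}',np.array([.5699,-.2914,.095]),hd,[0,15,25,30,35,40],q0)
go('rack',np.array([.5635,.0245,.06]),-8.4,[0,20,35],q0)
go('rack',np.array([.5635,.0245,.025]),-8.4,[0,20,35],q0)
E
```

```text
[-0.062  0.75   0.352  0.146] [ 35.  41. -13.  -9.  18.  -1.  -5.   9.   4.  17.  16.   5.   5.  10.
   5.]
[0.1 1.  0.6 0.2 0.1]
tub-8.4 0 [ 0.714 -0.312  0.151] [ 0.55  0.73 -0.32  1.48  0.26  0.97  0.02] err 0.0 0.0
tub-8.4 15 [ 0.695 -0.309  0.187] [ 0.6   0.65 -0.35  1.59  0.26  0.68  0.02] err 0.0 0.0
tub-8.4 25 [ 0.678 -0.306  0.207] [ 0.64  0.6  -0.38  1.68  0.26  0.47  0.02] err 0.0 0.0
tub-8.4 30 [ 0.667 -0.305  0.216] [ 0.66  0.58 -0.39  1.73  0.26  0.36  0.02] err 0.0 0.0
tub-8.4 35 [ 0.657 -0.303  0.225] [ 0.68  0.56 -0.4   1.78  0.26  0.25  0.02] err 0.0 0.0
tub-8.4 40 [ 0.645 -0.301  0.232] [ 0.7   0.54 -0.41  1.83  0.26  0.13  0.02] err 0.0 0.0
tub-28 0 [ 0.699 -0.359  0.151] [ 0.58  0.73 -0.23  1.46  0.18  0.97 -0.19] err 0.0 0.0
tub-28 15 [ 0.682 -0.35   0.187] [ 0.57  0.65 -0.2   1.58  0.22  0.68 -0.22] err 0.0 0.0
tub-28 25 [ 0.666 -0.342  0.207] [ 0.56  0.59 -0.16  1.67  0.25  0.46 -0.25] err 0.0 0.0
tub-28 30 [ 0.657 -0.337  0.216] [ 0.54  0.56 -0.13  1.72  0.27  0.34 -0.27] err 0.0 0.0
tub-28 35 [ 0.648 -0.332  0.225] [ 0.52  0.54 -0.09  1.78  0.28  0.22 -0.29]
[... 963 characters left out ...]
.46  0.42] err 0.0 0.0
tub20 35 [ 0.652 -0.261  0.225] [ 0.86  0.63 -0.8   1.78  0.24  0.38  0.44] err 0.0 0.0
tub20 40 [ 0.641 -0.265  0.232] [ 0.92  0.63 -0.87  1.82  0.23  0.29  0.46] err 0.0 0.0
rack 0 [0.708 0.004 0.116] [ 0.12  0.69 -0.25  1.72  0.23  0.76 -0.4 ] err 0.0 0.0
rack 20 [0.68  0.008 0.163] [ 0.03  0.57 -0.1   1.87  0.33  0.37 -0.48] err 0.0 0.0
rack 35 [0.65  0.013 0.19 ] [-0.07  0.5   0.05  2.01  1.31  0.08 -1.47] err 0.0 0.0
rack 0 [0.708 0.004 0.081] [ 0.11  0.72 -0.24  1.77  0.25  0.68 -0.42] err 0.0 0.0
rack 20 [0.68  0.008 0.128] [ 0.    0.61 -0.05  1.92  0.34  0.28 -0.49] err 0.0 0.0
rack 35 [0.65  0.013 0.155] [ 0.24  0.59 -0.54  2.07  1.74  0.45 -1.89] err 0.0 0.0
```

>>> jog_arm(moves=[[0,0,-0.1,0,0,0,1],[0,0,-0.2,0,0,0,1],[0,0,-0.35,0,0,0,1],[0,0,-0.4,0,0,0,1],[0,0,-0.4,0,0,0,1],[0,0,-0.4,0,0,0,1],[0,0,-0.3,0,0,0,1],[0,0,-0.2,0,0,0,1],[0,0,-0.1,0,0,0,1],[0,0,0,0,0,0,1]])

```text
time: 7.65
tool_pos: [0.5868, 0.2976, 0.2077]
ee_rot: [1.753, 2.605, 0.005]
force: [0.4, -0.1, -3.0]
finger_gap: 0.0082
gripper_force: 78.3
```

Run:
```python
from h import *
from station import get_state
s=get_state();print(s['time'],s['tool_pos'],s['ee_rot'],np.round(s['q'],2))
lipT=np.array([-.001,-.146,.056]);R=pose(-2)
p=np.array([.570,-.291,.155])-R.apply(lipT);print(p)
plan(p,R,25)
```

```text
7.65 [0.58677634 0.29760789 0.20771094] [1.75301843 2.60465138 0.00461829] [-0.27  0.55 -0.39  1.77  0.26  0.87 -0.39]
[ 0.71594596 -0.29509594  0.211     ]
rows 25 [-0.61, 0.02, -0.0, 0.0, -0.0, 0.17] total [-15.27, 0.47, -0.08, 0.03, -0.01, 4.21] resid mm [-0.1  0.9 -3.7]
```

>>> jog_arm(moves=[[-0.15,0,0,0,0,0.04,1],[-0.3,0.01,0,0,0,0.08,1],[-0.45,0.01,0,0,0,0.12,1],[-0.6,0.02,-0.01,0,0,0.17,1],[-0.65,0.02,0,0,0,0.18,1],[-0.65,0.02,-0.01,0,0,0.18,1],[-0.65,0.02,0,0,0,0.18,1],[-0.65,0.02,-0.01,0,0,0.18,1],[-0.65,0.02,0,0,0,0.18,1],[-0.65,0.02,-0.01,0,0,0.18,1],[-0.65,0.02,0,0,0,0.18,1],[-0.65,0.02,-0.01,0,0,0.18,1]])

```text
time: 8.85
tool_pos: [0.6741, 0.0406, 0.2086]
ee_rot: [1.991, 2.429, 0.002]
force: [0.3, 0.5, -3.7]
finger_gap: 0.0075
gripper_force: 78.2
```

>>> jog_arm(moves=[[-0.65,0.02,0,0,0,0.18,1],[-0.65,0.02,0,0,0,0.18,1],[-0.65,0.02,0,0,0,0.18,1],[-0.65,0.02,0,0,0,0.18,1],[-0.65,0.02,0,0,0,0.18,1],[-0.65,0.02,0,0,0,0.18,1],[-0.65,0.02,0,0,0,0.18,1],[-0.65,0.02,0,0,0,0.18,1],[-0.6,0.02,0,0,0,0.17,1],[-0.45,0.02,0,0,0,0.12,1],[-0.3,0,0,0,0,0.08,1],[-0.15,0,0,0,0,0.04,1]])

```text
time: 10.05
tool_pos: [0.7128, -0.222, 0.2089]
ee_rot: [2.205, 2.236, 0.004]
force: [-0.1, 0.4, -3.2]
finger_gap: 0.0079
gripper_force: 78.3
```

Run:
```python
from h import *
from station import get_state
s=get_state();print(s['time'],s['tool_pos'],s['ee_rot'],np.round(s['q'],2))
lipT=np.array([-.001,-.146,.056]);R=pose(-2)
p=np.array([.570,-.291,.098])-R.apply(lipT);print(p)
plan(p,R,8)
```

```text
10.05 [ 0.71281216 -0.22201203  0.2089146 ] [2.2046641  2.23646973 0.00368934] [ 0.4   0.64 -0.26  1.56  0.19  0.96  0.1 ]
[ 0.71594596 -0.29509594  0.154     ]
rows 8 [-0.23, 0.01, 0.17, 0.0, -0.0, 0.06] total [-1.83, 0.09, 1.37, 0.02, -0.01, 0.49] resid mm [-0.3 -0.5  0.5]
```

>>> jog_arm(moves=[[-0.2,0,0,0,0,0.05,1],[-0.35,0.02,0,0,0,0.1,1],[-0.4,0.02,0.1,0,0,0.11,1],[-0.35,0.02,0.2,0,0,0.1,1],[-0.3,0.02,0.25,0,0,0.08,1],[-0.2,0,0.25,0,0,0.05,1],[0,0,0.25,0,0,0,1],[0,0,0.2,0,0,0,1],[0,0,0.1,0,0,0,1],[0,0,0,0,0,0,1]])

```text
time: 11.05
tool_pos: [0.7158, -0.2907, 0.154]
ee_rot: [-2.255, -2.186, -0.004]
force: [0.3, 0.3, -2.4]
finger_gap: 0.0078
gripper_force: 78.2
```

```bash
cat > look.py <<'E'
import sys
from h import *
from station import *
s=get_state();print(s['time'],np.round(s['tool_pos'],4),np.round(s['ee_rot'],4),np.round(s['q'],2),np.round(s['force'],1))
ims=[]
for n in('top','scene'):
    i=camera_info(n);p,d=read_camera(n);ims.append(p[:,:,::-1])
    np.savez(f'{n}_{sys.argv[1]}.npz',p=p,d=d,K=i['intrinsics'],R=i['R'],t=i['t'])
a,b=[int(x) for x in sys.argv[2].split(',')],[int(x) for x in sys.argv[3].split(',')]
c=[cv2.resize(im[q[1]:q[3],q[0]:q[2]],(400,400)) for im,q in zip(ims,(a,b))]
cv2.imwrite(f'pics/{sys.argv[1]}.png',np.hstack(c))
E
python3 look.py tub1 340,120,520,300 60,170,280,390
python3 - <<'E'
from h import *
p,w=load('scene_tub1.npz')
from station import get_state
s=get_state()
lipT=np.array([-.001,-.146,.056]);R0=Ro.from_rotvec(s['ee_rot']);p0=np.array(s['tool_pos'])
lip=p0+R0.apply(lipT);print('lip',lip)
R1=pose(-2,34);plan(lip-R1.apply(lipT),R1,20)
E
```

```text
11.05 [ 0.7158 -0.2907  0.154 ] [-2.2553 -2.1857 -0.0043] [ 0.47  0.73 -0.24  1.53  0.2   0.91  0.14] [ 0.3  0.3 -2.4]
lip [ 0.57082128 -0.28777166  0.09882644]
rows 20 [-0.0, -0.04, -0.11, -0.29, -0.0, 0.0] total [-0.01, -0.86, -2.14, -5.9, -0.02, 0.02] resid mm [1.9 0.  3.2]
```

View pics/tub1.png

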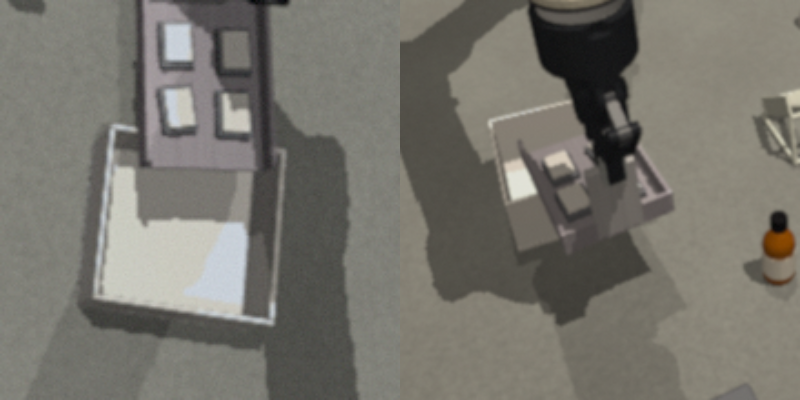

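All four cassettes are aboard and the lip hangs over the tub's far third (crop rows 165–170), centred between its side walls. Now I tip about the lip.

>>> jog_arm(moves=[[0,-0.04,-0.1,-0.3,0,0,1],[0,-0.04,-0.11,-0.3,0,0,1],[0,-0.04,-0.11,-0.3,0,0,1],[0,-0.05,-0.11,-0.3,0,0,1],[0,-0.04,-0.11,-0.3,0,0,1],[0,-0.04,-0.11,-0.3,0,0,1],[0,-0.05,-0.11,-0.3,0,0,1],[0,-0.04,-0.11,-0.3,0,0,1],[0,-0.04,-0.11,-0.3,0,0,1],[0,-0.05,-0.11,-0.3,0,0,1],[0,-0.04,-0.11,-0.3,0,0,1],[0,-0.04,-0.11,-0.3,0,0,1]])

```text
time: 12.35
tool_pos: [0.6872, -0.2913, 0.2042]
ee_rot: [2.053, 1.987, 0.366]
force: [0.4, 0.5, -2.8]
finger_gap: 0.0079
gripper_force: 78.3
```

>>> jog_arm(moves=[[0,-0.04,-0.11,-0.3,0,0,1],[0,-0.04,-0.11,-0.3,0,0,1],[0,-0.05,-0.11,-0.3,0,0,1],[0,-0.04,-0.11,-0.3,0,0,1],[0,-0.04,-0.11,-0.3,0,0,1],[0,-0.05,-0.11,-0.3,0,0,1],[0,-0.04,-0.11,-0.3,0,0,1],[0,-0.04,-0.11,-0.3,0,0,1],[0,0,0,0,0,0,1],[0,0,0,0,0,0,1],[0,0,0,0,0,0,1]])

```text
time: 13.45
tool_pos: [0.6602, -0.2906, 0.229]
ee_rot: [1.904, 1.843, 0.574]
force: [0.3, -0.9, -1.8]
finger_gap: 0.0077
gripper_force: 78.4
```

```bash
python3 look.py tub2 340,120,520,300 60,170,280,390; python3 -c "
from h import *
from station import get_state
s=get_state();R=Ro.from_rotvec(s['ee_rot']);print('lip',np.array(s['tool_pos'])+R.apply([-.001,-.146,.056]),'tilt',np.degrees(np.arccos(-R.as_matrix()[2,2])))"
```

```text
13.45 [ 0.6602 -0.2906  0.229 ] [1.9044 1.8429 0.5742] [ 0.84  0.49 -0.52  2.01  0.09  0.13  0.32] [ 0.3 -0.9 -1.8]
lip [ 0.57171048 -0.2884555   0.09974167] tilt 34.565820580486296
```

View pics/tub2.png

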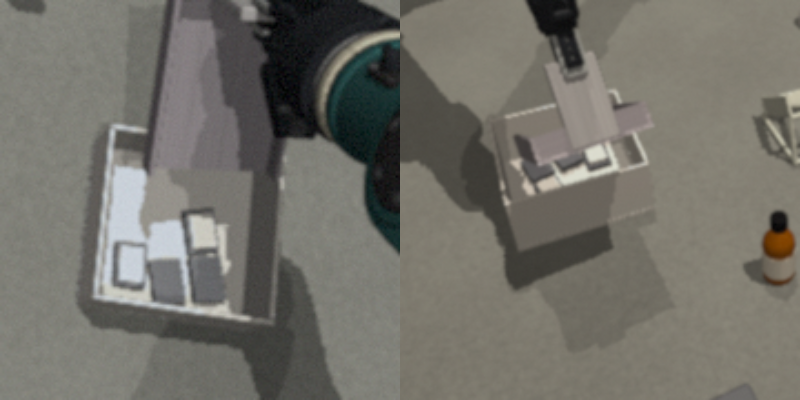

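The picture shows four cassettes in the tub, at crop (128,265), (167,280), (208,280) and (202,235). The tray is empty and the tub hasn't moved. Next I raise the tray and carry it, still partly tipped, to above the rack.

Run:
```python
from h import *
lipT=np.array([-.001,-.146,.056])
R1=pose(-3,25);p1=np.array([.578,-.27,.165])-R1.apply(lipT);r=plan(p1,R1,8)
R2=pose(-8.4,25);p2=np.array([.5635,.0245,.115])-R2.apply(lipT)
print(p1,p2);plan(p2,R2,18,p1,R1)
```

```text
rows 8 [0.05, 0.15, -0.09, 0.21, -0.01, 0.02] total [0.42, 1.17, -0.73, 1.67, -0.11, 0.17] resid mm [ 1.  -0.9  0.3]
[ 0.68655774 -0.2746879   0.2774555 ] [0.67113479 0.00961672 0.2274555 ]
rows 18 [0.39, -0.08, 0.04, 0.0, -0.02, 0.05] total [7.04, -1.5, 0.68, 0.0, -0.4, 0.85] resid mm [ 3.1 -0.9  0.3]
```

>>> jog_arm(moves=[[0,0.1,-0.1,0.1,0,0,1],[0.05,0.15,-0.1,0.22,-0.01,0.02,1],[0.06,0.15,-0.1,0.22,-0.01,0.02,1],[0.06,0.15,-0.09,0.22,-0.01,0.02,1],[0.06,0.15,-0.09,0.22,-0.01,0.03,1],[0.06,0.15,-0.09,0.22,-0.02,0.03,1],[0.06,0.15,-0.09,0.22,-0.02,0.03,1],[0.07,0.17,-0.07,0.25,-0.03,0.02,1],[0.2,0,0,0,-0.01,0.02,1],[0.4,-0.08,0.04,0,-0.02,0.05,1],[0.5,-0.1,0.05,0,-0.03,0.06,1],[0.5,-0.1,0.05,0,-0.03,0.06,1]])

```text
time: 14.75
tool_pos: [0.6808, -0.2093, 0.2667]
ee_rot: [2.047, 1.9, 0.42]
force: [1.0, 0.4, -2.9]
finger_gap: 0.008
gripper_force: 78.5
```

>>> jog_arm(moves=[[0.5,-0.1,0.05,0,-0.03,0.06,1],[0.5,-0.1,0.05,0,-0.03,0.06,1],[0.5,-0.1,0.05,0,-0.03,0.06,1],[0.5,-0.1,0.05,0,-0.03,0.06,1],[0.5,-0.1,0.05,0,-0.03,0.06,1],[0.5,-0.1,0.05,0,-0.03,0.06,1],[0.5,-0.1,0.05,0,-0.03,0.06,1],[0.5,-0.1,0.05,0,-0.03,0.06,1],[0.5,-0.1,0.05,0,-0.03,0.06,1],[0.4,-0.08,0.04,0,-0.02,0.05,1],[0.2,-0.04,0.02,0,-0.01,0.03,1],[0,0,0,0,0,0,1]])

```text
time: 15.95
tool_pos: [0.6742, -0.0021, 0.2309]
ee_rot: [2.101, 1.828, 0.403]
force: [-0.0, -0.1, -2.5]
finger_gap: 0.008
gripper_force: 78.5
```

```bash
cat > st.py <<'E'
from h import *
from station import get_state
s=get_state();R=Ro.from_rotvec(s['ee_rot']);M=R.as_matrix();P=np.array(s['tool_pos'])
lipT=np.array([-.001,-.146,.056])
print('t',s['time'],'P',P.round(4),'lip',(P+M@lipT).round(4),'tilt',np.degrees(np.arcsin(M[2,1])).round(1),'head',np.degrees(np.arctan2(M[1,1],M[0,1])).round(1),'roll',np.degrees(np.arcsin(M[2,0])).round(1),'q',np.round(s['q'],2),'F',np.round(s['force'],1),'gap',round(s['finger_gap'],4))
E
python3 - <<'E'
from st import *
R2=pose(-8.4,36);plan(np.array([.5675,.024,.115])-R2.apply(lipT),R2,12)
E
```

```text
t 15.95 P [ 0.6742 -0.0021  0.2309] lip [0.5663 0.0119 0.1185] tilt 24.9 head -8.0 roll -0.0 q [-0.14  0.39  0.03  2.04  0.33  0.3  -0.54] F [-0.  -0.1 -2.5] gap 0.008
rows 12 [0.02, -0.03, -0.05, -0.16, -0.0, 0.01] total [0.28, -0.33, -0.63, -1.93, -0.03, 0.07] resid mm [-0.5 -1.7 -1.7]
```

>>> jog_arm(moves=[[0.02,-0.03,-0.05,-0.16,0,0,1],[0.03,-0.03,-0.05,-0.16,0,0.01,1],[0.03,-0.03,-0.05,-0.16,0,0.01,1],[0.03,-0.03,-0.05,-0.16,0,0.01,1],[0.03,-0.03,-0.05,-0.16,0,0.01,1],[0.03,-0.03,-0.05,-0.16,0,0.01,1],[0.03,-0.03,-0.05,-0.16,0,0.01,1],[0.03,-0.03,-0.05,-0.16,0,0.01,1],[0.03,-0.03,-0.05,-0.16,0,0,1]])

```text
time: 16.85
tool_pos: [0.6575, 0.0076, 0.2422]
ee_rot: [2.014, 1.731, 0.519]
force: [4.3, 3.8, 0.2]
finger_gap: 0.0081
gripper_force: 78.5
```

```bash
python3 st.py
```

```text
t 16.85 P [0.6575 0.0076 0.2422] lip [0.567  0.0206 0.1153] tilt 33.2 head -8.7 roll 0.1 q [-0.42  0.36  0.34  2.18  0.56  0.08 -0.84] F [4.3 3.8 0.2] gap 0.0081
```

>>> jog_arm(moves=[[0.02,-0.02,-0.04,-0.12,0,0,1],[0.02,-0.02,-0.04,-0.12,0,0,1],[0.02,-0.02,-0.04,-0.12,0,0,1],[0.02,-0.02,-0.04,-0.12,0,0,1],[0,0,0,0,0,0,1],[0,0,0,0,0,0,1]])

```text
time: 17.45
tool_pos: [0.653, 0.0109, 0.2447]
ee_rot: [1.988, 1.709, 0.546]
force: [0.2, 0.8, -2.6]
finger_gap: 0.0078
gripper_force: 78.6
```

```bash
python3 st.py
```

```text
t 17.45 P [0.653  0.0109 0.2447] lip [0.5672 0.023  0.1146] tilt 35.3 head -8.7 roll 0.1 q [-0.41  0.35  0.3   2.21  1.42  0.08 -1.71] F [ 0.2  0.8 -2.6] gap 0.0078
```

>>> jog_arm(moves=[[0.01,-0.08,0.1,0,0,0,1],[0.01,-0.11,0.16,0,0,0,1],[0.01,-0.11,0.16,0,0,0,1],[0,-0.11,0.16,0,0,0.01,1],[0,-0.11,0.16,0,0,0.01,1],[0,-0.11,0.16,0,0,0.01,1],[0,-0.11,0.16,0,0,0.01,1],[0,-0.08,0.1,0,0,0.01,1],[0,0,0,0,0,0,1],[0,0,0,0,0,0,1]])

```text
time: 18.45
tool_pos: [0.6537, 0.0119, 0.1879]
ee_rot: [1.993, 1.704, 0.547]
force: [0.1, 0.3, -2.0]
finger_gap: 0.0079
gripper_force: 78.6
```

```bash
python3 st.py; python3 look.py rk1 200,120,340,260 230,170,360,300
python3 - <<'E'
from st import *
# tray points in tool frame (walls/lip) from top view
for c in('top','scene'):
    p,w=load(c+'_rk1.npz');t=((w.reshape(-1,3)-P)@M)
    k=(abs(t[:,0])<.075)&(t[:,1]<-.02)&(t[:,1]>-.16)&(t[:,2]>.026)&(t[:,2]<.042)
    q=t[k];print(c,k.sum(),'walls x',np.percentile(q[:,0],[1,50,99]).round(4),'y min',np.percentile(q[:,1],1).round(4))
    k=(abs(t[:,0])<.04)&(t[:,1]<-.03)&(t[:,1]>-.16)&(t[:,2]>.045)&(t[:,2]<.065);q=t[k]
    if k.sum()>20:print('floor',k.sum(),np.polyfit(q[:,1],q[:,2],1).round(4),np.percentile(q[:,1],1).round(4),'lat slope',np.polyfit(q[:,0],q[:,2],1).round(4))
E
```

```text
t 18.45 P [0.6537 0.0119 0.1879] lip [0.568  0.0248 0.0577] tilt 35.3 head -9.0 roll 0.2 q [-0.1   0.43 -0.1   2.24  2.05  0.26 -2.33] F [ 0.1  0.3 -2. ] gap 0.0079
18.45 [0.6537 0.0119 0.1879] [1.9928 1.7042 0.5469] [-0.1   0.43 -0.1   2.24  2.05  0.26 -2.33] [ 0.1  0.3 -2. ]
t 18.55 P [0.654  0.0122 0.1883] lip [0.5683 0.0249 0.0581] tilt 35.4 head -9.0 roll 0.2 q [-0.1   0.43 -0.1   2.24  2.05  0.26 -2.33] F [-0.1  0.7 -2.6] gap 0.0079
top 170 walls x [-0.0545 -0.0523  0.0491] y min -0.1451
floor 220 [0.0037 0.0533] -0.1444 lat slope [0.0125 0.0535]
scene 96 walls x [-0.0529 -0.0518  0.049 ] y min -0.1421
```

View pics/rk1.png

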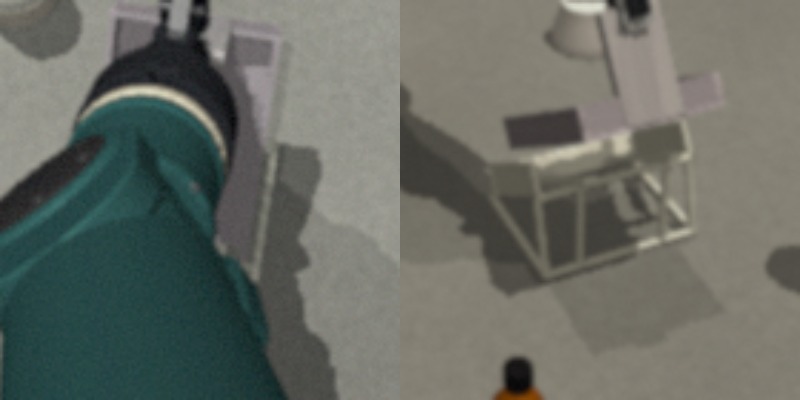

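The side walls span tool x -0.0545 to 0.049, so the tray sits about 2.5 mm off the tool axis and laterally within ~1 mm of the rack's centre line. The tray is poised over the runners, clear of the cheeks, so I lower it.

>>> jog_arm(moves=[[0,-0.07,0.07,0,0,0,1],[0,-0.08,0.1,0,0,0.01,1],[0,-0.08,0.1,0,0,0.01,1],[0,-0.08,0.1,0,0,0.01,1],[0,-0.08,0.1,0,0,0.01,1],[0,-0.05,0.07,0,0,0,1],[0,0,0,0,0,0,1],[0,0,0,0,0,0,1]])

```text
time: 19.35
tool_pos: [0.6519, 0.0124, 0.1599]
ee_rot: [1.996, 1.701, 0.548]
force: [-0.1, -0.3, -1.4]
finger_gap: 0.0079
gripper_force: 78.5
```

```bash
python3 st.py; python3 look.py rk2 200,120,340,260 230,170,360,300
python3 - <<'E'
from h import *
p,w=load('scene_rk2.npz')
E
```

```text
t 19.35 P [0.6519 0.0124 0.1599] lip [0.5663 0.0258 0.0298] tilt 35.4 head -9.3 roll 0.3 q [-0.03  0.49 -0.2   2.25  2.16  0.34 -2.44] F [-0.1 -0.3 -1.4] gap 0.0079
19.35 [0.6519 0.0124 0.1599] [1.9961 1.7008 0.5484] [-0.03  0.49 -0.2   2.25  2.16  0.34 -2.44] [-0.1 -0.3 -1.4]
```

View pics/rk2.png

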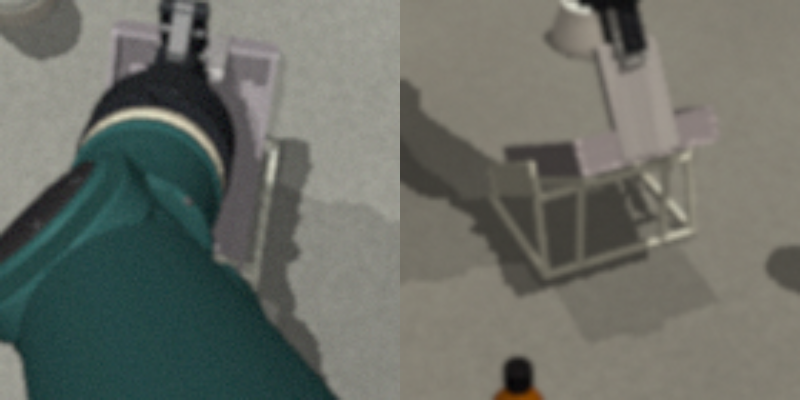

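The tray is between the cheeks, about 4–5 mm above the runners and 6 mm short of the ledge. I make a gentle final approach.

>>> jog_arm(moves=[[0,-0.02,0.03,0,0,-0.04,1],[0,-0.03,0.03,0,0,-0.04,1],[0,-0.03,0.03,0,0,-0.04,1],[0,-0.02,0.02,0,0,0,1],[0,0,0,0,0,0,1]])

```text
time: 19.95
tool_pos: [0.651, 0.0127, 0.1539]
ee_rot: [1.985, 1.712, 0.544]
force: [-0.3, 0.5, -2.5]
finger_gap: 0.0078
gripper_force: 78.6
```

```bash
python3 st.py
```

```text
t 19.95 P [0.651  0.0127 0.1539] lip [0.5651 0.0243 0.0238] tilt 35.3 head -8.4 roll -0.1 q [-0.02  0.5  -0.21  2.26  2.19  0.35 -2.45] F [-0.3  0.5 -2.5] gap 0.0078
```

>>> jog_arm(moves=[[0,-0.01,0.02,0,0,0,1],[0,-0.01,0.02,0,0,0,1],[0,0,0,0,0,0,1]])

```text
time: 20.25
tool_pos: [0.6517, 0.0126, 0.1539]
ee_rot: [1.982, 1.71, 0.547]
force: [-6.7, 0.4, 10.1]
finger_gap: 0.0077
gripper_force: 80.5
```

>>> jog_arm(moves=[[0,0,0,0,0,0,0.8],[0,0,0,0,0,0,0.7],[0,0,0,0,0,0,0.6],[0,0,0,0,0,0,0.5],[0,0,0,0,0,0,0.3],[0,0,0,0,0,0,0.1],[0,0,0,0,0,0,0],[0,0,0,0,0,0,0],[0,0,0,0,0,0,0]], squeeze=20)

```text
time: 21.15
tool_pos: [0.6515, 0.0126, 0.1524]
ee_rot: [1.984, 1.712, 0.544]
force: [0.4, 0.1, -0.6]
finger_gap: 0.0429
gripper_force: 0.0
```

```bash
python3 st.py
```

```text
t 21.15 P [0.6515 0.0126 0.1524] lip [0.5656 0.0242 0.0222] tilt 35.4 head -8.4 roll -0.1 q [-0.02  0.5  -0.22  2.26  2.19  0.36 -2.45] F [ 0.4  0.1 -0.6] gap 0.0429
```

The contact force of about 12 N normal to the runners showed the tray was seated. The fingers are now open, so I retract along the tool axis.

>>> jog_arm(moves=[[0,0,-0.1,0,0,0,0],[0,0,-0.2,0,0,0,0],[0,0,-0.3,0,0,0,0],[0,0,-0.3,0,0,0,0],[0,0,-0.3,0,0,0,0],[0,0,-0.3,0,0,0,0],[0,0.2,-0.3,0,0,0,0],[0,0.2,-0.3,0,0,0,0],[0,0.2,-0.3,0,0,0,0],[0,0.1,-0.2,0,0,0,0],[0,0,0,0,0,0,0]])

```text
time: 22.25
tool_pos: [0.6147, 0.019, 0.2558]
ee_rot: [1.983, 1.71, 0.55]
force: [-1.0, 1.2, -0.1]
finger_gap: 0.0428
gripper_force: 0.0
```

```bash
python3 st.py; python3 look.py rk3 100,80,480,320 60,150,400,400
python3 - <<'E'
from h import *
e=np.array([np.cos(np.radians(-8.4)),np.sin(np.radians(-8.4))]);n=np.array([-e[1],e[0]])
for c in('top','scene'):
    p,w=load(c+'_rk3.npz');W=w.reshape(-1,3)-[.5635,.0245,.022]
    a=W[:,:2]@e;b=W[:,:2]@n;s=a*.819+W[:,2]*.574;h=-a*.574+W[:,2]*.819
    k=(abs(b)<.047)&(s>.02)&(s<.14)&(h>-.002)&(h<.012)
    print(c,k.sum(),'floor h',np.percentile(h[k],[10,50,90]).round(4),'slope',np.polyfit(s[k],h[k],1).round(4) if k.sum()>9 else '')
    k=(abs(b)<.07)&(s>.02)&(h>.05)&(h<.085)&(s<.17);print('handle s',np.percentile(s[k],[2,98]).round(4),'b',np.percentile(b[k],[2,98]).round(4))
p,w=load('top_rk3.npz');z=w[...,2];m=np.zeros(z.shape,bool);m[165:280,375:480]=1;print('tub',rect(w,m&(z>.062)&(z<.08)))
E
```

```text
t 22.25 P [0.6147 0.019  0.2558] lip [0.5293 0.0308 0.1253] tilt 35.6 head -8.5 roll 0.1 q [-0.38  0.28  0.21  2.27  1.5   0.14 -1.8 ] F [-1.   1.2 -0.1] gap 0.0428
22.25 [0.6147 0.019  0.2558] [1.9832 1.7097 0.5496] [-0.38  0.28  0.21  2.27  1.5   0.14 -1.8 ] [-1.   1.2 -0.1]
top 705 floor h [0.0024 0.0044 0.0064] slope [0.001  0.0044]
handle s [0.1401 0.1499] b [-0.0231 -0.0083]Traceback (most recent call last):
  File "<stdin>", line 7, in <module>
    return _quantile_unchecked(
        a, q, axis, out, overwrite_input, method, keepdims, weights)
    return _ureduce(a,
                    func=_quantile_ureduce_func,
    ...<5 lines>...
                    overwrite_input=overwrite_input,
                    method=method)
    r = func(a, **kwargs)
    result = _quantile(arr,
                       quantiles=q,
    ...<2 lines>...
                       out=out,
                       weights=wgt)
    slices_having_nans = np.isnan(arr[-1, ...])
                                  ~~~^^^^^^^^^
IndexError: index -1 is out of bounds for axis 0 with size 0
```

View pics/rk3.png

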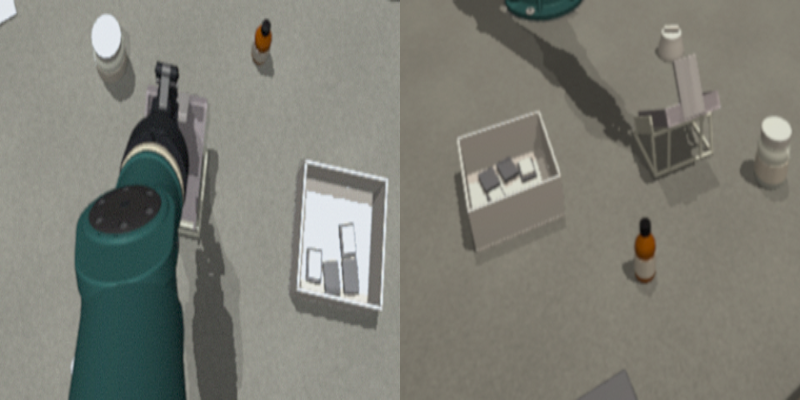

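The tray lies on the runners at 35°, with its floor 4.4 mm above their plane and its lip within ~1 mm of the foot. All four cassettes are in the tub, the bystanders are undisturbed and the gripper is clear.

```bash
python3 -c "
from station import *
print(hand_in())"
```

```text
the job is handed in; nothing more can be done
None
```

The job is handed in, though no verdict came back: in the last pictures the four cassettes are in the tub and the empty tray rests released on the rack at 35°, its lip within about 1 mm of the foot.

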